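# Build the air-intake stack on the bench stand

## Task

Build the stove's air-intake stack on the bench stand, from the bottom up, one piece at a time: the plain pipe on the stand's stub, then the tee with its branch pointing the same way as the stand's brass coupling, then the storm collar, and the cowl on top. Seat every piece upright and fully home on the one below, set down rather than dropped, and leave the finished stack standing free. Leave the bin, the bottle, the drill-bit block and the spanner where they are.

Things in the scene. Friction and masses are not known exactly. Their poses are not given: they have to be found in the camera images.
- stand: the bench stand, fixed to the bench: low grey round foot 120 mm in diameter with a 72 mm hub whose flat shoulder is 30 mm above the bench; on it stands a round steel stub 37 mm in diameter, 14 mm tall (top at 44 mm). A brass coupling sticks out of the foot, 75 mm from the axis along the body's +x at 13 mm height. Origin: centre of the underside; z up
- pipe: plain pipe, dark steel, round 50 mm diameter; a round steel spigot 37 mm in diameter and 14 mm tall (bevelled rim, dark bore) stands on the flat shoulder at 60 mm (74 mm overall); a round socket 42 mm wide and 18 mm deep in its underside. Grip the round body. Origin: centre of the underside, z up the axis. Home on the stand its origin is 30 mm above the stand's
- tee: tee piece, dark steel, round 50 mm diameter with a 22 mm thick side branch along its +x reaching 58 mm from the axis, centred 20 mm up; clear all round above 31 mm; a round steel spigot 37 mm in diameter and 14 mm tall (bevelled rim, dark bore) stands on the flat shoulder at 64 mm (78 mm overall); a round socket 42 mm wide and 18 mm deep in its underside. Origin: centre of the underside. Home on the pipe its origin is 60 mm above the pipe's
- tee_port (a point): the centre of the open end of the tee's branch: 58 mm from the tee's axis along its +x, 20 mm above its underside
- collar: storm collar, dark steel: a cone skirt 96 mm in diameter at the bottom narrowing to 52 mm at 20 mm height, above it a plain round neck 44 mm in diameter from 20 to 48 mm (grip here); a round steel spigot 37 mm in diameter and 14 mm tall (bevelled rim, dark bore) stands on the flat shoulder at 48 mm (62 mm overall); a round socket 42 mm wide and 18 mm deep in its underside. Origin: centre of the underside. Home on the tee its origin is 64 mm above the tee's
- cowl: cowl (rain cap), dark steel, no spigot: short 50 mm neck below, above it a conical cap 80 mm in diameter from 18 to 42 mm height, and on top an upright round finial 24 mm in diameter from 42 to 76 mm (grip here); a round socket 42 mm wide and 18 mm deep in its underside. Origin: centre of the underside. Home on the collar its origin is 48 mm above the collar's
- partsbin: bystander: blue open parts bin, 110 x 160 mm, 75 mm high, loose; origin centre of the underside. Leave alone
- spray: bystander: pale translucent bottle with blue cap, 68 mm in diameter, 200 mm tall, loose; origin centre of the underside. Leave alone
- bitblock: bystander: wooden block 50 x 140 mm, 45 mm high, with five upright drill bits up to 127 mm above the bench, loose; origin centre of the underside. Leave alone
- spanner: bystander: steel spanner lying flat on the bench; origin near its middle. Leave alone

How it is judged (in metres and radians):
On the way, in this order (a step that is already met when the one before it is completed fails the run):
1. the plain pipe stands home on the stand's stub, released (horizontal distance between pipe and stand below 0.006 m and z of pipe in the frame of stand between 0.026 and 0.033 m and angle between pipe's own z axis and vertical below 0.07 rad and contact force between the fingers and pipe below 0.1 N), for 0.2 s.
2. the tee is home on the pipe, branch the same way as the coupling, released (horizontal distance between tee and pipe below 0.006 m and z of tee in the frame of pipe between 0.056 and 0.063 m and angle between tee's own z axis and vertical below 0.07 rad and x of tee_port in the frame of stand above 0.03 m and y of tee_port in the frame of stand between -0.026 and 0.026 m and contact force between the fingers and tee below 0.1 N), for 0.2 s.
3. the storm collar is home on the tee, released (horizontal distance between collar and tee below 0.006 m and z of collar in the frame of tee between 0.06 and 0.067 m and angle between collar's own z axis and vertical below 0.07 rad and contact force between the fingers and collar below 0.1 N), for 0.2 s.
4. the cowl is home on the collar, released (horizontal distance between cowl and collar below 0.006 m and z of cowl in the frame of collar between 0.044 and 0.051 m and angle between cowl's own z axis and vertical below 0.07 rad and contact force between the fingers and cowl below 0.1 N), for 0.2 s.
At the end, for the whole second after the job is handed in: Upwards: stand, pipe, tee, collar, cowl; each within 6 mm of the axis of the one below, underside -4/+3 mm from its shoulder, upright within 4 degrees; end of the tee's branch on the coupling's side, within 26 mm of its line (about 25 degrees); all released and at rest (horizontal distance between pipe and stand below 0.006 m and z of pipe in the frame of stand between 0.026 and 0.033 m and angle between each of pipe, tee, collar, cowl's own z axis and vertical below 0.07 rad and linear speed of each of pipe, tee, collar, cowl below 0.02 m/s and horizontal distance between tee and pipe below 0.006 m and z of tee in the frame of pipe between 0.056 and 0.063 m and x of tee_port in the frame of stand above 0.03 m and y of tee_port in the frame of stand between -0.026 and 0.026 m and horizontal distance between collar and tee below 0.006 m and z of collar in the frame of tee between 0.06 and 0.067 m and horizontal distance between cowl and collar below 0.006 m and z of cowl in the frame of collar between 0.044 and 0.051 m); the robot touches nothing.
It fails at once if the blue bin is moved more than 20 mm or knocked over (distance of partsbin from where it was at the start of the episode above 0.02 m or angle between partsbin's own z axis and vertical above 0.3 rad).
It fails at once if the bottle is moved more than 20 mm or knocked over (distance of spray from where it was at the start of the episode above 0.02 m or angle between spray's own z axis and vertical above 0.3 rad).
It fails at once if the drill-bit block is moved more than 20 mm or knocked over (distance of bitblock from where it was at the start of the episode above 0.02 m or angle between bitblock's own z axis and vertical above 0.3 rad).
It fails at once if the spanner is moved more than 20 mm or knocked over (distance of spanner from where it was at the start of the episode above 0.02 m or angle between spanner's own z axis and vertical above 0.3 rad).
It fails at once if a piece is dropped (falls free faster than 0.5 m/s, about 13 mm) ((linear speed of pipe above 0.5 m/s and contact force between the fingers and pipe below 0.05 N) or (linear speed of tee above 0.5 m/s and contact force between the fingers and tee below 0.05 N) or (linear speed of collar above 0.5 m/s and contact force between the fingers and collar below 0.05 N) or (linear speed of cowl above 0.5 m/s and contact force between the fingers and cowl below 0.05 N)).
It also fails if it takes over 120 s, if anything falls off the work surface, if the arm or the gripper's body presses on something with over 40 N, if the wrist force passes 120 N, or if a joint passes its speed limit or range.

## Robot

A 7-joint arm with a two-finger parallel gripper is mounted at the origin on the work surface. World frame = base frame: x ahead of the robot, y to its left, z up, the work surface at z = 0. Lengths are in mm, angles in rad, forces in N, time in s.
With the tool pointing down it reaches from about 425 to 950 mm from the base axis. Payload 4.7 kg.
Tool frame: the origin (TCP) lies midway between the tips of the shut fingers; the grasp point (between the pads) lies 19 mm behind it; z points along the fingers, y is the line along which they close (so a half turn about z gives the same grasp; the last joint's range is limited). The gripper opens to 87 mm and grips with 3 to 60 N. Pads are 19 mm wide; open, the fingers measure 117 mm over their backs; the gripper's body (75 mm by 190 mm) begins 51 mm behind the grasp point.
Start: joints at [-1.301, 0.469, -0.049, 1.532, 0.024, 1.141, -0.082], TCP at [198.661, 645.123, 222.573] pointing down, gripper open.
Joint ranges: [-2.59, 2.59], [-0.33, 1.99], [-1.39, 1.29], [0.1, 2.45], [-1.04, 4.18], [0.21, 1.99], [-2.66, 2.66]. Speed limits (rad/s): [2.57, 2.57, 3.14, 3.14, 3.14, 3.14, 3.14].

## Interface

Orientations are given as a unit quaternion [x, y, z, w].
In Python, from rig import sensors, read_camera, get_calibration, workorder, spot_in gives the robot as it stands.
- The arm moves only by the tool drive_tool, never from a script. Its argument "steps" is a list that holds one entry, the list of rows, each a list of 5 numbers: the finger opening in m, from 0 to 0.087, then the shift along the tool's x, y, z in m, then the turn about the tool's z in rad. In form: [[[fingers, dx, dy, dz, roll], ...]]. A call has 1 to 8 rows; each row is the pose to reach, as a shift and turn from the pose commanded when the call began, along the tool's axes at that moment; what a row does not reach only later rows make up. A row lasts 1/10 s, in which the tool goes at most 50 mm and 8.59 degrees, less where a joint would pass 70% of its speed; a pose out of reach is approached as far as the arm can. A call with a gripper value outside its range is refused whole. The fingers move at their own pace and stop on an object; the grip force is fixed at half the most. Time passes only in rows, so rows that repeat a pose let the fingers close. It gives the time, the measured TCP pose, the force, the opening and the grip force at its end, in the units of the state.
- sensors.read_state(): the state, without advancing time (a new reading comes with each control period).
- read_camera(name): name is "side" or "top" or "wrist"; returns the picture (384x512x3 uint8, red, green, blue); there is no depth.
- get_calibration(name): a dict with "camera_matrix" (3x3 intrinsics, pixels), "position" and "rotation" of the camera in the world. Camera axes: x right, y down, z forward; pixel columns grow to the right and rows downward; lengths in mm; the calibration is good to about 2 mm. A picture is of the moment at which its call begins: read the wrist's pose just before it. get_calibration takes no time and is no camera call; for the wrist camera it gives the pose at the moment of the call.
- workorder.close_job(): hands the job in; it is judged then, once.
Trained networks look in the newest picture that a camera, given by its name, has taken for a name from the list of things; names that differ only in an ending like _2 or _b are one class to them, and where a whole thing is asked for, a point or a joint stands for the part that bears it (a point fixed in the world has none). Each returns a list of dicts, best first, with "confidence" (0 to 1); they miss things now and then, are a little off and sometimes report something else, mostly with a low value. They report only what shows in the picture. A call takes as long as a camera call.
- spot_in(camera, query): "bbox" ([left, top, width, height] in pixels, round what is visible of it).
The state is a dict: "clock": time; "joints": joint angles; "qvel": joint speeds; "joint_efforts": joint torques, N m; "tool_pos": TCP position; "ee_rot": TCP orientation; "force": force on the tool from outside, world axes, zero at the start; "moment": the same for the moment, N m; "width": finger opening in mm; "grip_force": force on a finger pad.
Only numpy, scipy, OpenCV 4.12 (cv2) and the standard library are available. Lean on these libraries where they do the work, as an engineer would, in place of code of your own. Each camera call takes 0.05 s, during which the arm holds its last target. There are 200 camera calls.

## Working session

There is one attempt and no reset: what is moved stays moved. The work goes in short steps, Python scripts to look and compute and a tool call to move; the robot and the scene stay as the last step left them, time stands still between calls to the robot, and variables do not carry over. Pictures are saved under pics/ and viewed, at most 14 in all, crops included, and the job is handed in when it is done.

Besides the shell and the picture viewer there is one more tool, called after "Request:" as a command line: name --argument value ..., lists and objects as JSON in quotes. drive_tool: Moves the arm, as the interface text tells. Its arguments: {"type":"object","properties":{"steps":{"type":"array"}},"required":["steps"]}

```bash
mkdir -p pics; ls
python3 - <<'E'
from rig import sensors, read_camera, get_calibration, spot_in
import cv2, numpy as np
s=sensors.read_state(); print(s)
np.set_printoptions(precision=3,suppress=True)
ims=[]
for c in ("side","top","wrist"):
    im=read_camera(c); cv2.imwrite(f"pics/{c}0.png",im[:,:,::-1]); 
    k=get_calibration(c); print(c,k)
    for q in ("stand","pipe","tee","collar","cowl","partsbin","spray","bitblock","spanner","tee_port"):
        if c!="wrist": print(q,[(np.round(d["bbox"],1).tolist(),round(d["confidence"],2)) for d in spot_in(c,q)[:3]])
E
```

```text
pics
{'clock': 0.0, 'joints': array([-1.30090896,  0.46945848, -0.04859806,  1.53366611,  0.02412093,
        1.14099883, -0.08227339]), 'qvel': array([ 0.00064622,  0.00039247, -0.00180328,  0.00277077, -0.00119478,
        0.00018479, -0.00204013]), 'joint_efforts': array([ 4.51505348e-04, -5.07965934e+01, -8.07743263e-02, -2.36167789e+01,
       -6.14640769e-02,  3.77201079e-02,  1.68857559e-04]), 'tool_pos': array([198.51457889, 644.5335092 , 221.49973685]), 'ee_rot': array([ 1.48804338e-01,  9.88866181e-01, -9.66905663e-04, -1.00971327e-04]), 'force': array([ 0.04405091, -0.06066604,  0.08034008]), 'moment': array([ 0.00340866,  0.03334131, -0.01638692]), 'grip_force': 0.0, 'width': 87.0190456157866}
side {'camera_matrix': array([[371.461,   0.   , 255.387],
       [  0.   , 371.461, 185.652],
       [  0.   ,   0.   ,   1.   ]]), 'position': array([  317.432, -1055.136,   640.419]), 'rotation': array([ 0.862, -0.1  ,  0.072, -0.492])}
stand [([259.7, 224.8, 42.3, 37.0], 0.72)]
pipe [([202.0, 199.7, 15.5, 30.2], 0.95), ([312.0, 141.2, 24.1, 66.2], 0.53)]
tee [([226.5, 123.2, 20.
[... 706 characters left out ...]
4.0, 36.6], 0.62), ([266.5, 87.9, 23.5, 44.0], 0.16)]
collar [([191.7, 193.0, 36.7, 36.4], 0.74)]
cowl [([151.3, 228.9, 30.8, 33.7], 0.96), ([288.0, 236.8, 23.1, 24.2], 0.29)]
partsbin [([186.5, 92.5, 66.9, 57.3], 0.77)]
spray [([264.0, 88.0, 24.0, 46.9], 0.91), ([191.7, 192.7, 35.6, 32.6], 0.56)]
bitblock [([108.6, 119.5, 59.9, 28.6], 0.55), ([286.4, 236.0, 25.0, 20.7], 0.51)]
spanner [([369.4, 232.5, 45.4, 58.2], 0.7)]
tee_port [([72.8, 177.5, 29.1, 33.8], 0.81)]
wrist {'camera_matrix': array([[340.719,   0.   , 257.099],
       [  0.   , 340.719, 189.382],
       [  0.   ,   0.   ,   1.   ]]), 'position': array([127.553, 667.37 , 384.038]), 'rotation': array([0.797, 0.588, 0.083, 0.112])}
```

Run:
```python
import cv2, numpy as np
t=cv2.imread("pics/top0.png"); cv2.imwrite("pics/top0c.png",cv2.resize(t[80:300,60:430],(800,476),interpolation=cv2.INTER_CUBIC))
```

```text
(no output)
```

View pics/top0c.png

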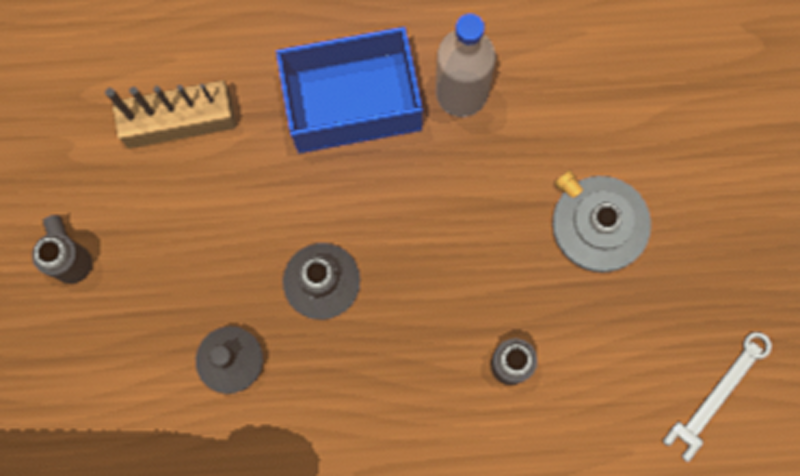

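View pics/side0.png

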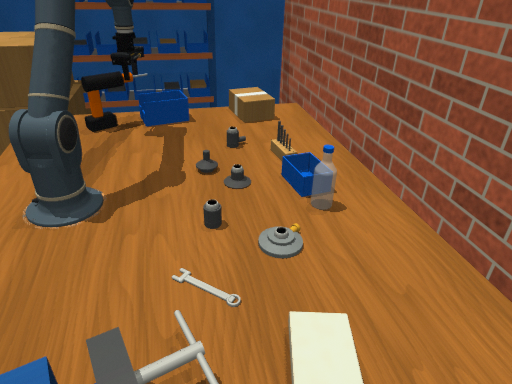

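View pics/wrist0.png

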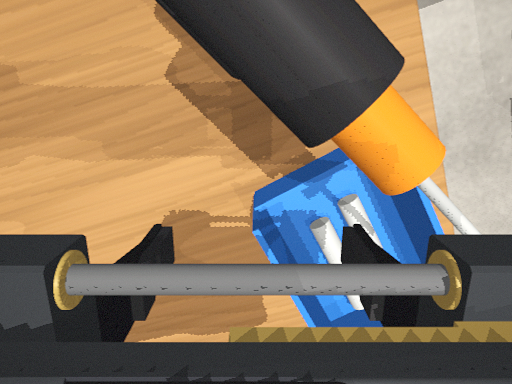

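The top crop shows the pipe spigot at (516,358), tee at (49,250) with its branch towards (53,220), collar at (317,271), cowl finial at (221,355), and stand stub at (607,216) with the coupling at (568,184). The side view confirms the layout, all parts upright. The wrist view shows a bin and drill of the background.

```bash
cat > h.py <<'E'
from rig import sensors, read_camera, get_calibration, spot_in
import cv2, numpy as np
from scipy.spatial.transform import Rotation as R
np.set_printoptions(precision=2,suppress=True)
def world(c,u,v,z,k=None):
    k=k or get_calibration(c); d=R.from_quat(k["rotation"]).apply(np.linalg.inv(k["camera_matrix"])@[u,v,1])
    p=k["position"]; return p+d*(z-p[2])/d[2]
def pix(c,p,k=None):
    k=k or get_calibration(c); q=k["camera_matrix"]@R.from_quat(k["rotation"]).inv().apply(np.array(p)-k["position"]); return q[:2]/q[2]
def bore(im,u,v,r=6,thr=45):
    g=cv2.cvtColor(im,cv2.COLOR_RGB2GRAY).astype(float); H,W=g.shape
    yy,xx=np.mgrid[:H,:W]
    for _ in range(4):
        w=np.clip(thr-g,0,None)*(np.hypot(xx-u,yy-v)<r); u,v=(w*xx).sum()/w.sum(),(w*yy).sum()/w.sum()
    return u,v,w.astype(bool).sum()
def tool():
    s=sensors.read_state(); return s["tool_pos"],R.from_quat(s["ee_rot"])
def delta(p):
    t,r=tool(); return r.inv().apply(np.array(p)-t)
E
python3 - <<'E'
from h import *
im=cv2.imread("pics/top0.png")[:,:,::-1].copy()
k=get_calibration("top"); print(R.from_quat(k["rotation"]).as_matrix())
for n,x,y,z in (("pipe",516,358,74),("tee",49,250,78),("collar",317,271,62),("stand",607,216,44)):
    u,v=60+x/2.162,80+y/2.162; b=bore(im,u,v); print(n,(u,v),b,world("top",u,v,z),world("top",b[0],b[1],z))
for n,x,y,z in (("cowl",221,355,76),("coupl",568,184,13),("teebr",55,220,20),("cowlbase",229,359,22),("spanner",720,395,3),("spray",470,28,200)):
    print(n,world("top",60+x/2.162,80+y/2.162,z))
for n,r in (("pipe",(200,240,265,310)),("stand",(150,210,310,365)),("tee",(165,225,65,110)),("cowl",(220,270,145,190)),("collar",(180,240,180,240))):
    g=im[r[0]:r[1],r[2]:r[3],::-1]
    cv2.imwrite(f"pics/c_{n}.png",g)
T,r=tool(); print(T,r.as_matrix())
E
python3 - <<'E'
import cv2,numpy as np
cv2.imwrite("pics/mont.png",np.hstack([cv2.resize(cv2.imread(f"pics/c_{n}.png"),(260,260),interpolation=cv2.INTER_NEAREST) for n in("stand","tee","cowl")]))
E
```

```text
[[-0.07 -0.98  0.2 ]
 [-1.    0.07 -0.01]
 [-0.   -0.2  -0.98]]
pipe (298.66790009250695, 245.58741905642924) (np.float64(298.66968325791856), np.float64(245.81447963800906), np.int64(48)) [ 424.18 -183.7    74.  ] [ 423.63 -183.66   74.  ]
tee (82.66419981498612, 195.6336725254394) (np.float64(82.16170212765958), np.float64(195.9723404255319), np.int64(51)) [584.83 343.81  78.  ] [584.05 345.05  78.  ]
collar (206.62349676225716, 205.34690101757633) (np.float64(205.92123287671234), np.float64(205.6986301369863), np.int64(48)) [541.94  37.47  62.  ] [541.16  39.28  62.  ]
stand (340.7585568917669, 179.90749306197966) (np.float64(340.2205128205128), np.float64(180.24615384615385), np.int64(41)) [ 588.41 -311.12   44.  ] [ 587.61 -309.63   44.  ]
cowl [450.27 149.15  76.  ]
coupl [ 639.44 -274.11   13.  ]
teebr [635.38 358.6   20.  ]
cowlbase [450.68 150.4   22.  ]
spanner [ 369.4  -430.88    3.  ]
spray [ 770.26 -152.4   200.  ]
[198.66 645.13 222.59] [[-0.96  0.29 -0.  ]
 [ 0.29  0.96  0.  ]
 [ 0.    0.   -1.  ]]
```

View pics/mont.png

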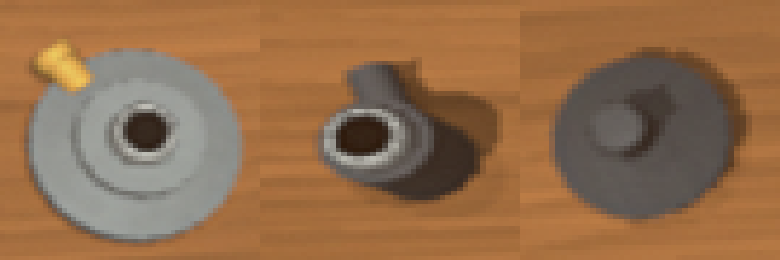

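The crops show the stand's stub bore and brass coupling up-left, the tee's branch pointing up, and the cowl finial left of its cap centre (parallax). Moving towards the pipe.

Request:
drive_tool --steps '[[[0.087,-0.4,-0.447,-0.06,1.2],[0.087,-0.4,-0.447,-0.06,1.2],[0.087,-0.4,-0.447,-0.06,1.2],[0.087,-0.4,-0.447,-0.06,1.2],[0.087,-0.4,-0.447,-0.06,1.2],[0.087,-0.4,-0.447,-0.06,1.2],[0.087,-0.4,-0.447,-0.06,1.2],[0.087,-0.4,-0.447,-0.06,1.2]]]'

```text
clock: 1.95
tool_pos: [365.6, 281.7, 262.9]
ee_rot: [0.683, 0.73, 0.001, -0.0]
force: [1.2, 0.2, 0.3]
width: 87.1
grip_force: 0.0
```

```bash
cat >> h.py <<'E'
def goto(p,yaw=None):
    t,r=tool(); m=r.as_matrix(); y=np.degrees(np.arctan2(m[1,0],m[0,0]))
    print("tool",t,"yaw",round(y,1),"tilt",m[2],"delta mm",delta(p),"roll", None if yaw is None else round(float(np.radians((y-yaw+180)%360-180)),3))
E
python3 -c "
from h import *
goto([424,-183.5,220],62)
goto([450,100,280],62)
print(sensors.read_state()['joints'])"
```

```text
tool [365.56 281.66 262.89] yaw 93.8 tilt [ 0.  0. -1.] delta mm [-468.04   27.59   42.42] roll 0.555
tool [365.56 281.66 262.89] yaw 93.8 tilt [ 0.  0. -1.] delta mm [-186.82   72.28  -17.26] roll 0.555
[-1.02  0.07  0.3   1.98 -0.02  1.1  -0.65]
```

Request:
drive_tool --steps '[[[0.087,-0.187,0.072,0,0.3],[0.087,-0.187,0.072,0,0.3],[0.087,-0.187,0.072,0,0.3],[0.087,-0.187,0.072,0,0.555],[0.087,-0.468,0.028,0.042,0.555],[0.087,-0.468,0.028,0.042,0.555],[0.087,-0.468,0.028,0.042,0.555],[0.087,-0.468,0.028,0.042,0.555]]]'

```text
clock: 2.75
tool_pos: [433.4, -96.5, 233.3]
ee_rot: [0.856, 0.518, 0.001, 0.0]
force: [1.7, -1.5, -0.2]
width: 86.6
grip_force: 0.0
```

```bash
python3 -c "
from h import *
goto([424,-183.5,220],62)
print(sensors.read_state()['joints'])"
```

```text
tool [433.41 -96.48 233.31] yaw 62.3 tilt [ 0.  0. -1.] delta mm [-81.47  32.04  13.22] roll 0.006
[-0.55  0.07  0.72  2.07 -0.05  1.02 -0.29]
```

Request:
drive_tool --steps '[[[0.087,-0.0815,0.032,0.013,0],[0.087,-0.0815,0.032,0.013,0],[0.087,-0.0815,0.032,0.013,0],[0.087,-0.0815,0.032,0.013,0]]]'

```text
clock: 3.15
tool_pos: [424.0, -182.1, 220.1]
ee_rot: [0.856, 0.517, 0.0, -0.0]
force: [0.6, 1.1, -0.3]
width: 86.8
grip_force: 0.0
```

Run:
```python
from h import *
goto([423.7,-183.6,21],62); print(sensors.read_state()['joints'])
k=get_calibration("wrist"); im=read_camera("wrist"); cv2.imwrite("pics/w1.png",im[:,:,::-1])
print(k["position"],R.from_quat(k["rotation"]).as_matrix())
print("pred",pix("wrist",[423.7,-183.6,74],k)); b=bore(im,*pix("wrist",[423.7,-183.6,74],k),r=25); print(b,world("wrist",b[0],b[1],74,k))
print([(d["bbox"],d["confidence"]) for d in spot_in("wrist","pipe")])
```

```text
tool [ 424.05 -182.1   220.13] yaw 62.2 tilt [ 0. -0. -1.] delta mm [ -1.54   0.44 199.13] roll 0.003
[-0.4   0.13  0.8   2.05 -0.11  1.   -0.03]
[ 460.57 -115.26  381.63] [[ 0.88 -0.45 -0.13]
 [-0.47 -0.85 -0.24]
 [-0.    0.28 -0.96]]
pred [256.3  178.34]
(np.float64(257.13457640859343), np.float64(175.901905147953), np.int64(577)) [ 425.48 -181.9    74.  ]
[([235.0, 143.1, 47.3, 51.4], 0.96), ([381.5, 128.1, 110.7, 118.8], 0.49)]
```

View pics/w1.png

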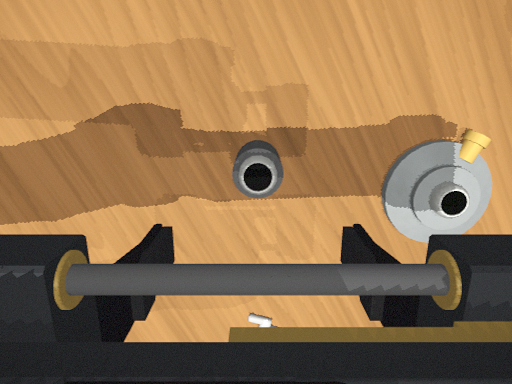

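The wrist view shows the pipe bore at (257,176) and the stand at right, stub bore (454,202), coupling (475,145). Descending on the pipe.

Request:
drive_tool --steps '[[[0.087,0.001,0.001,0.05,0],[0.087,0.001,0.001,0.1,0],[0.087,0.001,0.001,0.14,0],[0.087,0.001,0.001,0.17,0],[0.087,0.001,0.001,0.19,0],[0.087,0.001,0.001,0.199,0],[0.087,0.001,0.001,0.199,0]]]'

```text
clock: 3.95
tool_pos: [425.6, -180.0, 20.5]
ee_rot: [0.855, 0.518, -0.0, -0.001]
force: [0.0, 0.2, -0.1]
width: 87.1
grip_force: 0.0
```

Request:
drive_tool --steps '[[[0.03,0,0,0,0],[0.03,0,0,0,0],[0.03,0,0,0,0],[0.03,0,0,0,0],[0.03,0,0,0,0],[0.03,0,0,0,0]]]'

```text
clock: 4.55
tool_pos: [425.5, -181.1, 21.4]
ee_rot: [0.856, 0.518, 0.0, -0.0]
force: [-0.8, 1.2, 3.4]
width: 49.6
grip_force: 30.0
```

Run:
```python
from h import *
im=cv2.imread("pics/w1.png")[:,:,::-1].copy()
# pose at that time
k=get_calibration("wrist"); k["position"]=np.array([460.57,-115.26,381.63]); 
t,r=tool(); goto([587,-310,220],62)
b=bore(im,454,202,r=25); s=world("wrist",b[0],b[1],44,k); c=world("wrist",475,145,16,k); print(b,s,c,np.degrees(np.arctan2(*(c-s)[1::-1])))
```

```text
tool [ 425.5  -181.09   21.36] yaw 62.3 tilt [ 0. -0. -1.] delta mm [ -39.08  202.82 -198.73] roll 0.006
(np.float64(453.39627427665476), np.float64(202.18842647641696), np.int64(442)) [ 590.28 -308.23   44.  ] [ 642.55 -272.92   16.  ] 34.03702533799691
```

Request:
drive_tool --steps '[[[0.03,0,0,-0.02,0],[0.03,0,0,-0.06,0],[0.03,0,0,-0.11,0],[0.03,0,0,-0.16,0],[0.03,-0.01,0.05,-0.199,0],[0.03,-0.02,0.1,-0.199,0],[0.03,-0.03,0.15,-0.199,0],[0.03,-0.035,0.185,-0.199,0]]]'

```text
clock: 5.35
tool_pos: [574.6, -298.8, 220.0]
ee_rot: [0.855, 0.518, 0.0, -0.0]
force: [0.4, -0.3, -0.1]
width: 49.6
grip_force: 30.0
```

Request:
drive_tool --steps '[[[0.03,-0.002,0.017,0,0],[0.03,-0.002,0.017,0,0],[0.03,-0.002,0.017,0,0],[0.03,-0.002,0.017,0,0]]]'

```text
clock: 5.75
tool_pos: [586.1, -306.9, 219.8]
ee_rot: [0.856, 0.517, -0.0, -0.001]
force: [0.5, 0.6, -2.7]
width: 49.7
grip_force: 30.0
```

Run:
```python
from h import *
goto([590,-308,220],62); print(sensors.read_state()['joints'],sensors.read_state()["width"])
k=get_calibration("wrist"); im=read_camera("wrist"); cv2.imwrite("pics/w2.png",im[:,:,::-1])
print("pred",pix("wrist",[590.3,-308.2,44],k)); b=bore(im,*pix("wrist",[590.3,-308.2,44],k),r=20); print(b,world("wrist",b[0],b[1],44,k))
```

```text
tool [ 586.11 -306.93  219.79] yaw 62.3 tilt [ 0. -0. -1.] delta mm [ 0.86  3.94 -0.22] roll 0.005
[-0.1   0.54  0.77  1.6  -0.4   1.17  0.28] 49.70465640886603
pred [260.51 169.06]
(np.float64(261.48046960719773), np.float64(168.4960500329164), np.int64(476)) [ 591.43 -308.14   44.  ]
```

View pics/w2.png

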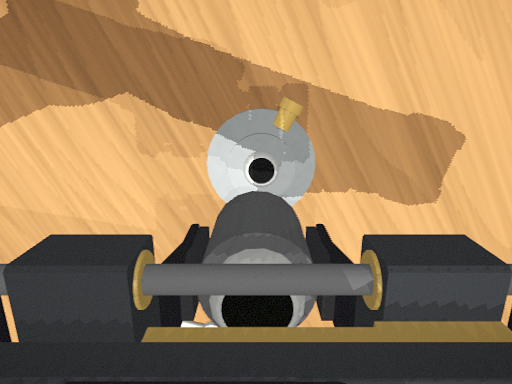

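The stub bore is at (261,168) with the coupling at (288,113). The held pipe is upright between the fingers, centred at column ~257.

Run:
```python
from h import *
k=get_calibration("wrist"); t,r=tool()
for dz in (32,0,-21): print(dz,pix("wrist",t+[0,0,dz],k))
print("under axis",pix("wrist",[t[0],t[1],44],k))
im=cv2.imread("pics/w2.png",0)[:,:]
for row in (215,225,235,245,300): 
    g=im[row].astype(int); print(row,[ (i,d) for i,d in enumerate(np.diff(g)) if abs(d)>25 and 170<i<340])
goto([591.4,-308.1,52],62)
```

```text
32 [254.37 277.15]
0 [254.91 244.8 ]
-21 [255.17 229.08]
under axis [256.15 169.86]
215 [(217, np.int64(-78)), (295, np.int64(39)), (296, np.int64(65)), (297, np.int64(32))]
225 [(190, np.int64(-112)), (191, np.int64(-35)), (198, np.int64(92)), (199, np.int64(45)), (213, np.int64(-42)), (214, np.int64(-72)), (299, np.int64(34)), (300, np.int64(66)), (301, np.int64(32)), (315, np.int64(-116)), (316, np.int64(-42)), (322, np.int64(66)), (323, np.int64(89)), (324, np.int64(30))]
235 [(184, np.int64(-27)), (185, np.int64(-110)), (208, np.int64(111)), (209, np.int64(28)), (210, np.int64(-81)), (302, np.int64(32)), (303, np.int64(71)), (305, np.int64(-150)), (327, np.int64(63)), (328, np.int64(83)), (329, np.int64(31))]
245 [(178, np.int64(-75)), (179, np.int64(-65)), (334, np.int64(67)), (335, np.int64(84)), (336, np.int64(35))]
300 [(208, np.int64(27)), (221, np.int64(-27)), (222, np.int64(-139)), (290, np.int64(54)), (291, np.int64(78)), (292, np.int64(34)), (304, np.int64(-28)), (315, np.int64(-35))]
tool [ 586.3  -306.92  220.08] yaw 62.3 tilt [ 0. -0. -1.] delta mm [  1.14   5.25 168.08] roll 0.006
```

Request:
drive_tool --steps '[[[0.03,0.0018,0.0038,0.03,0],[0.03,0.0018,0.0038,0.07,0],[0.03,0.0018,0.0038,0.11,0],[0.03,0.0018,0.0038,0.135,0],[0.03,0.0018,0.0038,0.147,0],[0.03,0.0018,0.0038,0.15,0],[0.03,0.0018,0.0038,0.15,0]]]'

```text
clock: 6.5
tool_pos: [592.0, -308.2, 71.3]
ee_rot: [0.856, 0.518, 0.001, 0.001]
force: [-0.6, -0.4, -2.0]
width: 49.1
grip_force: 30.0
```

Request:
drive_tool --steps '[[[0.03,0,0,0.002,0],[0.03,0,0,0.004,0],[0.03,0,0,0.006,0],[0.03,0,0,0.008,0],[0.03,0,0,0.009,0],[0.03,0,0,0.01,0]]]'

```text
clock: 7.1
tool_pos: [591.5, -308.0, 60.0]
ee_rot: [0.856, 0.517, -0.0, -0.0]
force: [-0.0, -0.4, -1.7]
width: 49.6
grip_force: 30.0
```

Request:
drive_tool --steps '[[[0.03,0,0,0.002,0],[0.03,0,0,0.004,0],[0.03,0,0,0.006,0],[0.03,0,0,0.0075,0],[0.03,0,0,0.0085,0],[0.03,0,0,0.009,0],[0.03,0,0,0.009,0]]]'

```text
clock: 7.8
tool_pos: [591.5, -307.9, 51.5]
ee_rot: [0.856, 0.518, 0.0, -0.0]
force: [-1.1, 1.2, 0.0]
width: 49.3
grip_force: 30.0
```

Request:
drive_tool --steps '[[[0.055,0,0,0,0],[0.07,0,0,0,0],[0.087,0,0,0,0],[0.087,0,0,0,0],[0.087,0,0,-0.05,0],[0.087,0,0,-0.1,0],[0.087,0,0,-0.15,0],[0.087,0,0,-0.169,0]]]'

```text
clock: 8.6
tool_pos: [593.2, -310.1, 226.0]
ee_rot: [0.856, 0.517, 0.002, 0.004]
force: [-0.3, -0.3, -0.6]
width: 86.5
grip_force: 0.0
```

Request:
drive_tool --steps '[[[0.087,0,0,0,0],[0.087,0,0,0,0],[0.087,0,0,0,0]]]'

```text
clock: 8.9
tool_pos: [590.8, -307.2, 218.2]
ee_rot: [0.856, 0.518, -0.001, -0.001]
force: [0.1, 0.3, -0.6]
width: 87.3
grip_force: 0.0
```

Run:
```python
from h import *
k=get_calibration("wrist"); im=read_camera("wrist"); cv2.imwrite("pics/w3.png",im[:,:,::-1])
t,r=tool(); p=pix("wrist",[t[0],t[1],104],k); print("pred",p); b=bore(im,*p,r=30); print(b,world("wrist",b[0],b[1],104,k))
im=read_camera("top"); cv2.imwrite("pics/t3.png",im[:,:,::-1])
goto([584.5,344.5,220],None); print(sensors.read_state()['joints'])
```

```text
pred [256.22 186.03]
(np.float64(258.3979648944289), np.float64(187.32719409819384), np.int64(703)) [ 591.88 -309.09  104.  ]
tool [ 590.87 -307.39  218.23] yaw 62.3 tilt [-0. -0. -1.] delta mm [ 574.36 -308.41   -0.91] roll None
[-0.1   0.55  0.77  1.59 -0.41  1.17  0.28]
```

View pics/w3.png

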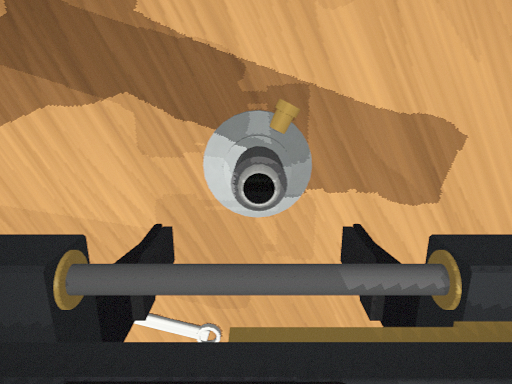

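The pipe stands home on the stub, bore at (258,187), coupling at (285,115). On to the tee.

Request:
drive_tool --steps '[[[0.087,0.574,-0.308,0,0.314],[0.087,0.574,-0.308,0,0.314],[0.087,0.574,-0.308,0,0.314],[0.087,0.574,-0.308,0,0.314],[0.087,0.574,-0.308,0,0.314],[0.087,0.574,-0.308,0,0.314],[0.087,0.574,-0.308,0,0.314],[0.087,0.574,-0.308,0,0.314]]]'

```text
clock: 9.8
tool_pos: [587.0, 94.1, 219.3]
ee_rot: [0.926, 0.377, -0.001, -0.0]
force: [0.6, -0.2, 0.4]
width: 87.3
grip_force: 0.0
```

```bash
python3 -c "
from h import *
goto([584.5,344.5,220],44)
print(sensors.read_state()['joints'])"
```

```text
tool [586.95  94.07 219.3 ] yaw 44.3 tilt [-0. -0. -1.] delta mm [ 173.26 -180.84   -0.8 ] roll 0.006
[-0.87  0.44  0.88  1.77 -0.38  1.11 -0.66]
```

Request:
drive_tool --steps '[[[0.087,0.173,-0.181,0,0],[0.087,0.173,-0.181,0,0],[0.087,0.173,-0.181,0,0],[0.087,0.173,-0.181,0,0],[0.087,0.173,-0.181,0,0],[0.087,0.173,-0.181,0,0],[0.087,0.173,-0.181,0,0],[0.087,0.173,-0.181,0,0]]]'

```text
clock: 10.6
tool_pos: [585.2, 340.3, 219.5]
ee_rot: [0.927, 0.376, -0.001, 0.001]
force: [1.0, -0.6, 0.1]
width: 87.1
grip_force: 0.0
```

Run:
```python
from h import *
k=get_calibration("wrist"); im=read_camera("wrist"); cv2.imwrite("pics/w4.png",im[:,:,::-1])
p=pix("wrist",[584.5,344.5,78],k); print("pred",p); b=bore(im,*p,r=30); w=world("wrist",b[0],b[1],78,k); print(b,w)
goto([w[0],w[1],35],44); print(sensors.read_state()['joints'])
for a in (0,10,20,30): print(a,pix("wrist",w+[58*np.cos(np.radians(a)),58*np.sin(np.radians(a)),-58],k))
```

```text
pred [252.21 175.51]
(np.float64(251.79760137742682), np.float64(174.76114706406221), np.int64(602)) [584.74 345.26  78.  ]
tool [585.41 339.92 219.91] yaw 44.1 tilt [-0.  0. -1.] delta mm [  3.44  -4.41 184.9 ] roll 0.003
[-1.12  0.58  0.83  1.57 -0.45  1.19 -1.01]
0 [291.16 122.87]
10 [283.79 116.62]
20 [275.36 111.76]
30 [266.16 108.45]
```

View pics/w4.png

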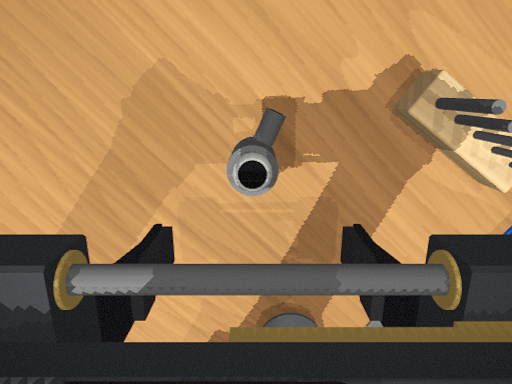

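The tee bore is at (252,175) and the branch end at about (275,112), so the branch is at ~20° world. It needs a +14° turn. The drill-bit block is to the right, clear of the gripper body by ~40 mm.

Request:
drive_tool --steps '[[[0.087,0.0035,-0.005,0.04,0],[0.087,0.0035,-0.005,0.085,0],[0.087,0.0035,-0.005,0.125,0],[0.087,0.0035,-0.005,0.155,0],[0.087,0.0035,-0.005,0.175,0],[0.087,0.0035,-0.005,0.184,0],[0.087,0.0035,-0.005,0.185,0],[0.087,0.0035,-0.005,0.185,0]]]'

```text
clock: 11.45
tool_pos: [585.0, 347.8, 36.3]
ee_rot: [0.926, 0.377, 0.001, -0.0]
force: [-1.0, -0.1, -0.0]
width: 86.8
grip_force: 0.0
```

Request:
drive_tool --steps '[[[0.03,0,0,0,0],[0.03,0,0,0,0],[0.03,0,0,0,0],[0.03,0,0,0,0],[0.03,0,0,0,0],[0.03,0,0,0,0]]]'

```text
clock: 12.05
tool_pos: [584.7, 347.8, 35.5]
ee_rot: [0.926, 0.377, 0.001, 0.001]
force: [1.3, -1.5, 1.0]
width: 49.2
grip_force: 30.0
```

```bash
python3 -c "
from h import *
goto([584.74,345.26,35],44)
goto([591.5,-308,260],58)"
```

```text
tool [584.71 347.77  35.49] yaw 44.3 tilt [ 0.  0. -1.] delta mm [-1.73  1.82  0.49] roll 0.005
tool [584.71 347.77  35.49] yaw 44.3 tilt [ 0.  0. -1.] delta mm [-453.1   474.28 -224.16] roll -0.239
```

Request:
drive_tool --steps '[[[0.03,0,0,-0.02,0],[0.03,0,0,-0.06,0],[0.03,0,0,-0.11,0],[0.03,0,0,-0.16,0],[0.03,-0.03,0.032,-0.2,0],[0.03,-0.065,0.068,-0.23,0],[0.03,-0.1,0.104,-0.245,-0.05],[0.03,-0.134,0.14,-0.245,-0.1]]]'

```text
clock: 12.85
tool_pos: [586.1, 171.7, 280.0]
ee_rot: [0.905, 0.425, 0.001, -0.0]
force: [0.8, -0.8, -3.0]
width: 49.7
grip_force: 30.0
```

Request:
drive_tool --steps '[[[0.03,-0.03,0.032,0,-0.02],[0.03,-0.065,0.07,0,-0.05],[0.03,-0.1,0.105,0,-0.07],[0.03,-0.134,0.14,0,-0.09],[0.03,-0.17,0.177,0,-0.1],[0.03,-0.205,0.214,0,-0.12],[0.03,-0.24,0.25,0,-0.139],[0.03,-0.27,0.28,0,-0.139]]]'

```text
clock: 13.65
tool_pos: [626.4, -216.2, 277.4]
ee_rot: [0.875, 0.485, -0.0, -0.001]
force: [0.7, 0.5, -2.3]
width: 49.4
grip_force: 30.0
```

```bash
python3 -c "
from h import *
print(sensors.read_state()['width'])
goto([591.5,-308,280],58)"
```

```text
49.445208829967335
tool [ 626.35 -216.24  277.42] yaw 58.0 tilt [-0. -0. -1.] delta mm [-96.29  19.08  -2.6 ] roll -0.0
```

Request:
drive_tool --steps '[[[0.03,-0.045,0.01,-0.002,0],[0.03,-0.08,0.017,-0.002,0],[0.03,-0.096,0.019,-0.002,0],[0.03,-0.096,0.019,-0.002,0],[0.03,-0.096,0.019,-0.002,0],[0.03,-0.096,0.019,-0.002,0],[0.03,-0.096,0.019,-0.002,0]]]'

```text
clock: 14.35
tool_pos: [593.7, -303.2, 279.9]
ee_rot: [0.874, 0.487, 0.0, -0.001]
force: [1.0, 0.1, -2.7]
width: 49.4
grip_force: 30.0
```

Run:
```python
from h import *
goto([591.5,-308,280],58)
k=get_calibration("wrist"); im=read_camera("wrist"); cv2.imwrite("pics/w5.png",im[:,:,::-1])
p=pix("wrist",[591.5,-308.5,104],k); print("pred",p); b=bore(im,*p,r=20); w=world("wrist",b[0],b[1],104,k); print(b,w)
goto([w[0],w[1],129.5],58)
g=cv2.cvtColor(im,cv2.COLOR_RGB2GRAY)
t,r=tool(); w=r.as_matrix()
print(pix("wrist",t-[0,0,35],k))
a=np.radians(34)
print("port want",pix("wrist",t+[58*np.cos(a),58*np.sin(a),-15.5],k))
```

```text
tool [ 593.66 -303.2   279.9 ] yaw 58.2 tilt [ 0. -0. -1.] delta mm [-5.21  0.69 -0.1 ] roll 0.004
pred [257.08 175.36]
(np.float64(257.41379886401603), np.float64(172.04811226194454), np.int64(321)) [ 593.6  -305.74  104.  ]
tool [ 593.44 -303.61  280.01] yaw 58.2 tilt [ 0. -0. -1.] delta mm [ -1.83   1.34 150.51] roll 0.004
[255.44 221.13]
port want [301.08 139.41]
```

View pics/w5.png

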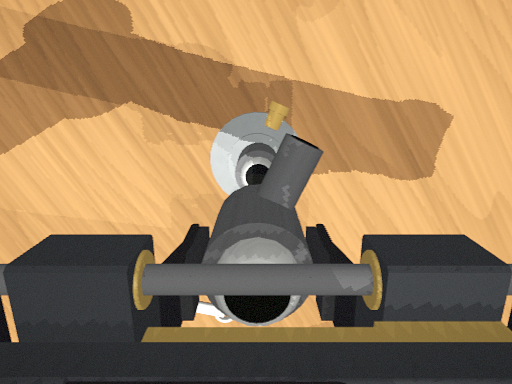

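The tee is held upright with its branch end at (305,146), close to the wanted (301,139). The pipe's bore at (258,176) is partly hidden, so I rely on the earlier unobstructed fix.

Request:
drive_tool --steps '[[[0.03,-0.0035,0.0006,0.03,0],[0.03,-0.0035,0.0006,0.06,0],[0.03,-0.0035,0.0006,0.09,0],[0.03,-0.0035,0.0006,0.11,0],[0.03,-0.0035,0.0006,0.125,0],[0.03,-0.0035,0.0006,0.13,0],[0.03,-0.0035,0.0006,0.13,0],[0.03,-0.0035,0.0006,0.13,0]]]'

```text
clock: 15.2
tool_pos: [591.8, -309.3, 151.5]
ee_rot: [0.874, 0.485, 0.001, 0.001]
force: [0.8, -0.4, -3.3]
width: 49.5
grip_force: 30.0
```

Run:
```python
from h import *
goto([592,-307.15,125.5],58)
```

```text
tool [ 591.8  -309.33  151.49] yaw 58.0 tilt [ 0.  0. -1.] delta mm [ 1.95 -1.04 25.99] roll 0.001
```

Request:
drive_tool --steps '[[[0.03,0.001,-0.0005,0,0],[0.03,0.001,-0.0005,0,0],[0.03,0.001,-0.0005,0,0],[0.03,0.001,-0.0005,0,0],[0.03,0.001,-0.0005,0,0]]]'

```text
clock: 15.7
tool_pos: [591.2, -307.8, 150.4]
ee_rot: [0.875, 0.485, 0.0, 0.0]
force: [0.1, -0.1, -2.7]
width: 49.5
grip_force: 30.0
```

Request:
drive_tool --steps '[[[0.03,0,0,0,0],[0.03,0,0,0,0]]]'

```text
clock: 15.9
tool_pos: [591.1, -307.8, 150.2]
ee_rot: [0.875, 0.485, -0.0, -0.0]
force: [-0.7, 0.4, -3.3]
width: 49.5
grip_force: 30.0
```

Run:
```python
from h import *
goto([592,-307.15,125.5],58)
```

```text
tool [ 591.14 -307.76  150.24] yaw 58.0 tilt [ 0. -0. -1.] delta mm [ 0.97  0.41 24.74] roll 0.0
```

Request:
drive_tool --steps '[[[0.03,0.001,0.0005,0.004,0],[0.03,0.001,0.0005,0.008,0],[0.03,0.001,0.0005,0.01,0],[0.03,0.001,0.0005,0.012,0],[0.03,0.001,0.0005,0.014,0],[0.03,0.001,0.0005,0.016,0],[0.03,0.001,0.0005,0.016,0]]]'

```text
clock: 16.6
tool_pos: [592.0, -307.1, 133.9]
ee_rot: [0.874, 0.485, -0.0, -0.0]
force: [-0.5, -0.5, -3.4]
width: 49.3
grip_force: 30.0
```

Request:
drive_tool --steps '[[[0.03,0,0,0.002,0],[0.03,0,0,0.004,0],[0.03,0,0,0.006,0],[0.03,0,0,0.0075,0],[0.03,0,0,0.008,0],[0.03,0,0,0.0085,0],[0.03,0,0,0.0085,0]]]'

```text
clock: 17.3
tool_pos: [592.1, -307.2, 125.8]
ee_rot: [0.874, 0.485, 0.0, -0.0]
force: [0.3, -0.3, -2.9]
width: 49.4
grip_force: 30.0
```

Request:
drive_tool --steps '[[[0.03,0,0,0.0004,0],[0.03,0,0,0.0008,0],[0.03,0,0,0.0008,0],[0.03,0,0,0.0008,0]]]'

```text
clock: 17.7
tool_pos: [592.2, -307.3, 125.4]
ee_rot: [0.875, 0.485, 0.0, 0.0]
force: [-0.3, 1.1, 1.3]
width: 49.4
grip_force: 30.0
```

Contact; release and rise.

Request:
drive_tool --steps '[[[0.055,0,0,0,0],[0.07,0,0,0,0],[0.087,0,0,0,0],[0.087,0,0,0,0],[0.087,0,0,-0.05,0],[0.087,0,0,-0.1,0],[0.087,0,0,-0.14,0],[0.087,0,0,-0.16,0]]]'

```text
clock: 18.5
tool_pos: [593.1, -308.6, 289.6]
ee_rot: [0.875, 0.485, 0.002, 0.003]
force: [0.7, -0.7, 0.4]
width: 86.6
grip_force: 0.0
```

Request:
drive_tool --steps '[[[0.087,0,0,0,0],[0.087,0,0,0,0],[0.087,0,0,0,0],[0.087,0,0,0,0],[0.087,0,0,0,0]]]'

```text
clock: 19.0
tool_pos: [591.8, -306.8, 283.7]
ee_rot: [0.875, 0.485, -0.001, -0.001]
force: [0.6, -0.2, 0.0]
width: 86.8
grip_force: 0.0
```

Run:
```python
from h import *
k=get_calibration("wrist"); im=read_camera("wrist"); cv2.imwrite("pics/w6.png",im[:,:,::-1])
t,r=tool(); p=pix("wrist",[592,-308,168],k); print("pred",p); b=bore(im,*p,r=30); w=world("wrist",b[0],b[1],168,k); print(b,w)
for a in (14,24,34,44,54): print(a,pix("wrist",w+[58*np.cos(np.radians(a)),58*np.sin(np.radians(a)),-58],k))
goto([541.5,39,260],50); print(sensors.read_state()['joints'])
```

```text
pred [257.   186.47]
(np.float64(257.98109762116275), np.float64(186.3124074622446), np.int64(707)) [ 592.78 -308.32  168.  ]
14 [299.39 129.12]
24 [291.5  122.48]
34 [282.48 117.31]
44 [272.62 113.82]
54 [262.25 112.13]
tool [ 591.9  -306.98  284.03] yaw 58.0 tilt [-0. -0. -1.] delta mm [ 266.81 -225.93   24.28] roll 0.14
[-0.14  0.52  0.86  1.51 -0.4   1.3   0.2 ]
```

View pics/w6.png

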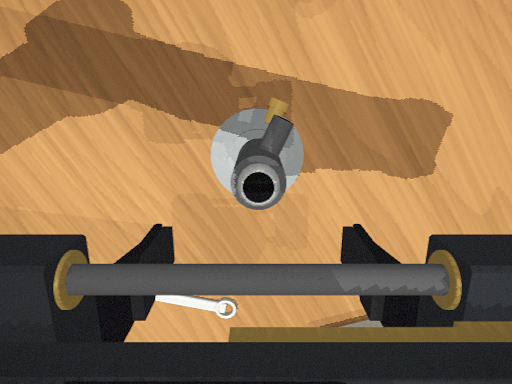

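The tee is home on the pipe, its branch end at (284,122), in line with the coupling at (278,109). Now the collar.

Request:
drive_tool --steps '[[[0.087,0.267,-0.226,0,0],[0.087,0.267,-0.226,0,0],[0.087,0.267,-0.226,0,0],[0.087,0.267,-0.226,0,0],[0.087,0.267,-0.226,0.064,0],[0.087,0.267,-0.226,0.064,0],[0.087,0.267,-0.226,0.064,0],[0.087,0.267,-0.226,0.064,0]]]'

```text
clock: 19.85
tool_pos: [539.5, 45.6, 218.3]
ee_rot: [0.872, 0.489, -0.002, -0.002]
force: [0.2, 1.1, -0.7]
width: 87.1
grip_force: 0.0
```

Request:
drive_tool --steps '[[[0.087,0,0,0,0],[0.087,0,0,0,0],[0.087,0,0,0,0],[0.087,0,0,0,0]]]'

```text
clock: 20.25
tool_pos: [542.4, 36.8, 221.8]
ee_rot: [0.875, 0.483, 0.001, 0.0]
force: [0.2, -0.8, -0.3]
width: 87.1
grip_force: 0.0
```

Run:
```python
from h import *
k=get_calibration("wrist"); im=read_camera("wrist"); cv2.imwrite("pics/w7.png",im[:,:,::-1])
p=pix("wrist",[542,39,62],k); print("pred",p); b=bore(im,*p,r=25); w=world("wrist",b[0],b[1],62,k); print(b,w)
goto([w[0],w[1],23.5],58); print(sensors.read_state()['joints'])
print([(d["bbox"],d["confidence"]) for d in spot_in("wrist","collar")])
```

```text
pred [254.2  171.94]
(np.float64(254.91367747972552), np.float64(169.81690580162197), np.int64(533)) [543.71  40.41  62.  ]
tool [542.3   37.22 221.64] yaw 57.9 tilt [ 0.  0. -1.] delta mm [  3.3   -0.7  198.14] roll -0.002
[-0.82  0.33  0.86  1.88 -0.28  1.05 -0.41]
[([212.6, 117.3, 83.7, 86.8], 0.84)]
```

Request:
drive_tool --steps '[[[0.087,0.0025,0,0.04,0],[0.087,0.0025,0,0.085,0],[0.087,0.0025,0,0.125,0],[0.087,0.0025,0,0.155,0],[0.087,0.0025,0,0.18,0],[0.087,0.0025,0,0.192,0],[0.087,0.0025,0,0.196,0],[0.087,0.0025,0,0.196,0]]]'

```text
clock: 21.15
tool_pos: [543.6, 40.8, 25.4]
ee_rot: [0.875, 0.485, 0.0, 0.0]
force: [0.2, 0.4, -0.8]
width: 86.7
grip_force: 0.0
```

Request:
drive_tool --steps '[[[0.087,0,0,0,0],[0.087,0,0,0,0],[0.087,0,0,0,0]]]'

```text
clock: 21.45
tool_pos: [543.7, 41.4, 25.9]
ee_rot: [0.874, 0.485, 0.001, 0.0]
force: [0.2, 0.4, 0.4]
width: 87.1
grip_force: 0.0
```

Request:
drive_tool --steps '[[[0.087,0,0,0.001,0],[0.087,0,0,0.002,0],[0.03,0,0,0.002,0],[0.03,0,0,0.002,0],[0.03,0,0,0.002,0],[0.03,0,0,0.002,0],[0.03,0,0,0.002,0],[0.03,0,0,0.002,0]]]'

```text
clock: 22.25
tool_pos: [543.1, 41.2, 23.0]
ee_rot: [0.874, 0.485, -0.0, -0.0]
force: [0.8, 0.5, -0.2]
width: 47.2
grip_force: 0.0
```

Run:
```python
from h import *
goto([543.71,40.41,24],58);goto([592,-308,306],58)
```

```text
tool [543.1   41.16  22.99] yaw 58.0 tilt [ 0. -0. -1.] delta mm [-0.31  0.91 -1.01] roll 0.001
tool [543.1   41.16  22.99] yaw 58.0 tilt [ 0. -0. -1.] delta mm [-270.32  226.31 -283.04] roll 0.001
```

Request:
drive_tool --steps '[[[0.03,0,0,0,0],[0.03,0,0,0,0],[0.03,0,0,0,0],[0.03,0,0,0,0]]]'

```text
clock: 22.65
tool_pos: [542.9, 41.2, 23.0]
ee_rot: [0.874, 0.485, -0.0, -0.0]
force: [-1.5, 0.6, 0.6]
width: 43.1
grip_force: 30.0
```

Run:
```python
from h import *
goto([543.71,40.41,24],58);goto([592,-308,306],58)
```

```text
tool [542.91  41.22  22.98] yaw 58.0 tilt [ 0. -0. -1.] delta mm [-0.27  1.11 -1.02] roll 0.001
tool [542.91  41.22  22.98] yaw 58.0 tilt [ 0. -0. -1.] delta mm [-270.28  226.39 -283.13] roll 0.001
```

Request:
drive_tool --steps '[[[0.03,0,0,-0.02,0],[0.03,0,0,-0.06,0],[0.03,0,0,-0.11,0],[0.03,0,0,-0.16,0],[0.03,0,0,-0.21,0],[0.03,-0.03,0.026,-0.237,0],[0.03,-0.066,0.056,-0.237,0],[0.03,-0.1,0.085,-0.237,0]]]'

```text
clock: 23.45
tool_pos: [562.5, -89.8, 260.8]
ee_rot: [0.874, 0.486, 0.001, 0.0]
force: [0.4, 0.2, -3.2]
width: 43.0
grip_force: 30.0
```

Request:
drive_tool --steps '[[[0.03,-0.035,0.03,0,0],[0.03,-0.07,0.06,0,0],[0.03,-0.105,0.09,0,0],[0.03,-0.135,0.113,0,0],[0.03,-0.155,0.13,0,0],[0.03,-0.17,0.1415,0,0],[0.03,-0.17,0.1415,0.02,0],[0.03,-0.17,0.1415,0.03,0]]]'

```text
clock: 24.25
tool_pos: [591.0, -308.0, 227.6]
ee_rot: [0.875, 0.484, -0.001, -0.001]
force: [-0.4, 0.9, -3.3]
width: 43.4
grip_force: 30.0
```

Request:
drive_tool --steps '[[[0.03,0,0,0.015,0],[0.03,0,0,0.02,0],[0.03,0,0,0.02,0],[0.03,0,0,0.02,0],[0.03,0,0,0.02,0],[0.03,0,0,0.02,0],[0.03,0,0,0.02,0]]]'

```text
clock: 24.95
tool_pos: [592.5, -307.9, 210.5]
ee_rot: [0.874, 0.485, 0.0, 0.0]
force: [-0.7, 0.6, -3.4]
width: 43.4
grip_force: 30.0
```

Run:
```python
from h import *
goto([592.07,-307.56,177],58)
im=read_camera("wrist"); cv2.imwrite("pics/w8.png",im[:,:,::-1])
```

```text
tool [ 592.47 -307.93  210.47] yaw 58.0 tilt [ 0.  0. -1.] delta mm [ 0.09 -0.57 33.47] roll 0.001
```

View pics/w8.png

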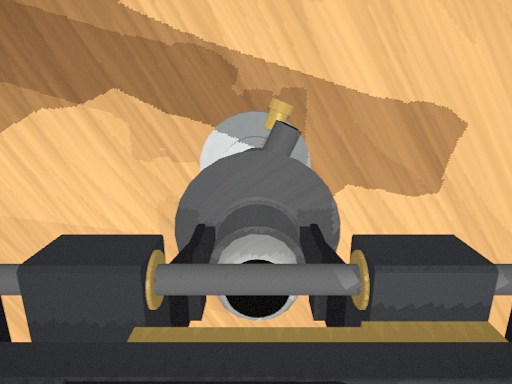

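The collar is held level (skirt centred at about (257,215)), with the tee's branch showing beyond it at (282,135). Lowering.

Request:
drive_tool --steps '[[[0.03,0,-0.0005,0.008,0],[0.03,0,-0.0005,0.014,0],[0.03,0,-0.0005,0.018,0],[0.03,0,-0.0005,0.02,0],[0.03,0,-0.0005,0.022,0],[0.03,0,-0.0005,0.024,0],[0.03,0,-0.0005,0.025,0],[0.03,0,-0.0005,0.025,0]]]'

```text
clock: 25.8
tool_pos: [591.9, -307.6, 184.9]
ee_rot: [0.874, 0.485, -0.0, -0.0]
force: [-0.3, 2.0, -4.3]
width: 43.2
grip_force: 30.0
```

Request:
drive_tool --steps '[[[0.03,0,0,0.002,0],[0.03,0,0,0.004,0],[0.03,0,0,0.006,0],[0.03,0,0,0.0075,0],[0.03,0,0,0.0083,0],[0.03,0,0,0.0088,0],[0.03,0,0,0.0088,0],[0.03,0,0,0.0088,0]]]'

```text
clock: 26.6
tool_pos: [591.9, -307.7, 177.0]
ee_rot: [0.874, 0.485, 0.0, 0.0]
force: [-1.2, 1.3, 4.6]
width: 43.2
grip_force: 30.0
```

Request:
drive_tool --steps '[[[0.05,0,0,0,0],[0.065,0,0,0,0],[0.087,0,0,0,0],[0.087,0,0,0,0],[0.087,0,0,-0.04,0],[0.087,0,0,-0.09,0],[0.087,0,0,-0.13,0],[0.087,0,0,-0.15,0]]]'

```text
clock: 27.4
tool_pos: [592.7, -309.1, 330.5]
ee_rot: [0.875, 0.485, 0.002, 0.003]
force: [-0.3, -0.7, -0.8]
width: 86.3
grip_force: 0.0
```

Request:
drive_tool --steps '[[[0.087,0,0,0,0],[0.087,0,0,0,0],[0.087,0,0,0,0],[0.087,0,0,0,0],[0.087,0,0,0,0]]]'

```text
clock: 27.9
tool_pos: [591.6, -307.3, 325.0]
ee_rot: [0.874, 0.485, -0.001, -0.001]
force: [0.1, -0.4, 0.2]
width: 87.1
grip_force: 0.0
```

Run:
```python
from h import *
k=get_calibration("wrist"); im=read_camera("wrist"); cv2.imwrite("pics/w9.png",im[:,:,::-1])
p=pix("wrist",[592,-308,216],k); print("pred",p); b=bore(im,*p,r=30); w=world("wrist",b[0],b[1],216,k); print(b,w)
goto([450.5,149.5,250],58); print(sensors.read_state()['joints'])
```

```text
pred [256.9  188.14]
(np.float64(257.4966753124263), np.float64(188.4547983966046), np.int64(736)) [ 592.27 -308.48  216.  ]
tool [ 591.67 -307.4   325.24] yaw 58.0 tilt [-0. -0. -1.] delta mm [ 312.83 -361.6    75.7 ] roll 0.0
[-0.16  0.5   0.89  1.45 -0.39  1.38  0.19]
```

View pics/w9.png

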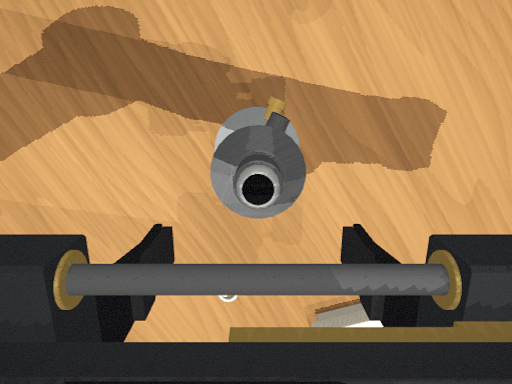

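The collar sits level on the tee with its bore at (257,188). On to the cowl.

Request:
drive_tool --steps '[[[0.087,0.313,-0.3615,0,0],[0.087,0.313,-0.3615,0,0],[0.087,0.313,-0.3615,0,0],[0.087,0.313,-0.3615,0,0],[0.087,0.313,-0.3615,0.095,0],[0.087,0.313,-0.3615,0.095,0],[0.087,0.313,-0.3615,0.095,0],[0.087,0.313,-0.3615,0.095,0]]]'

```text
clock: 28.75
tool_pos: [476.2, 66.1, 261.1]
ee_rot: [0.874, 0.485, 0.001, -0.0]
force: [0.8, 0.4, -0.3]
width: 87.1
grip_force: 0.0
```

```bash
python3 -c "
from h import *
goto([450.5,149.5,230],58)"
```

```text
tool [476.17  66.09 261.12] yaw 58.0 tilt [ 0. -0. -1.] delta mm [ 57.13 -65.94  31.2 ] roll 0.001
```

Request:
drive_tool --steps '[[[0.087,0.03,-0.034,0.02,0],[0.087,0.05,-0.058,0.031,0],[0.087,0.057,-0.066,0.031,0],[0.087,0.057,-0.066,0.031,0],[0.087,0.057,-0.066,0.031,0],[0.087,0.057,-0.066,0.031,0],[0.087,0.057,-0.066,0.031,0],[0.087,0.057,-0.066,0.031,0]]]'

```text
clock: 29.55
tool_pos: [451.8, 146.7, 230.9]
ee_rot: [0.875, 0.484, 0.0, -0.0]
force: [-0.3, -0.1, 0.9]
width: 87.0
grip_force: 0.0
```

Run:
```python
from h import *
k=get_calibration("wrist"); im=read_camera("wrist"); cv2.imwrite("pics/w10.png",im[:,:,::-1])
print("pred",pix("wrist",[450.5,149.5,76],k),pix("wrist",[450.5,149.5,18],k))
goto([450.5,149.5,46],58); print(sensors.read_state()['joints'])
print([(d["bbox"],d["confidence"]) for d in spot_in("wrist","cowl")])
u,v=np.int32(pix("wrist",[450.5,149.5,60],k)); print(u,v)
c=im[v-60:v+60,u-60:u+60,::-1]; cv2.imwrite("pics/w10c.png",cv2.resize(c,(600,600),interpolation=cv2.INTER_CUBIC))
```

```text
pred [253.21 173.03] [253.76 161.11]
tool [451.63 146.96 230.77] yaw 57.9 tilt [ 0.  0. -1.] delta mm [  1.47  -2.33 184.77] roll -0.001
[-1.11  0.15  0.8   2.01 -0.12  1.03 -0.81]
[([219.6, 127.5, 69.6, 67.6], 0.89)]
253 169
```

View pics/w10c.png

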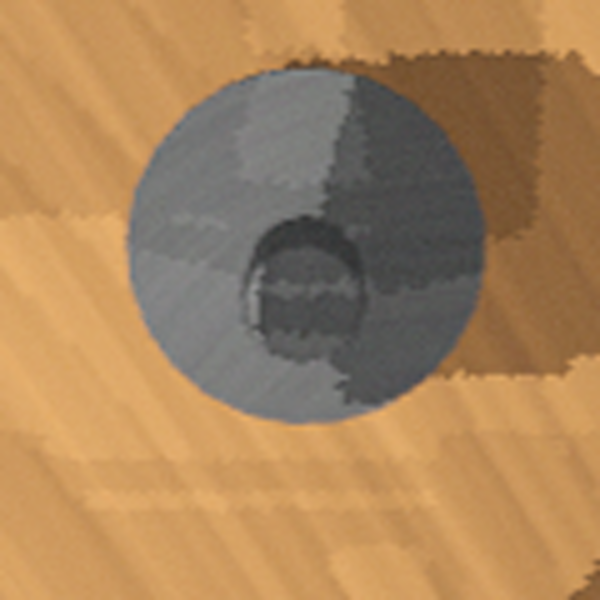

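The cowl's finial top is at crop (306,304), i.e. pixel (253.8,169.4). The cap's rim is centred at (253.8,157.6), consistent with an upright cowl.

Run:
```python
from h import *
k=get_calibration("wrist")
a=world("wrist",253.8,169.4,76,k); b=world("wrist",253.8,157.6,18,k); print(a,b,sensors.read_state()["clock"])
goto([a[0],a[1],46],58)
```

```text
[452.59 152.65  76.  ] [452.36 153.28  18.  ] 29.65
tool [451.54 147.18 230.72] yaw 58.0 tilt [ 0.  0. -1.] delta mm [  5.14  -2.01 184.72] roll -0.001
```

Request:
drive_tool --steps '[[[0.087,0.0036,-0.0006,0.04,0],[0.087,0.0036,-0.0006,0.085,0],[0.087,0.0036,-0.0006,0.125,0],[0.087,0.0036,-0.0006,0.155,0],[0.087,0.0036,-0.0006,0.173,0],[0.087,0.0036,-0.0006,0.18,0],[0.087,0.0036,-0.0006,0.182,0],[0.087,0.0036,-0.0006,0.182,0]]]'

```text
clock: 30.45
tool_pos: [453.4, 151.2, 49.2]
ee_rot: [0.875, 0.485, 0.001, 0.0]
force: [0.6, -0.3, 0.7]
width: 86.6
grip_force: 0.0
```

Request:
drive_tool --steps '[[[0.087,0,0,0,0],[0.087,0,0,0,0],[0.087,0,0,0,0],[0.087,0,0,0,0]]]'

```text
clock: 30.85
tool_pos: [452.9, 151.2, 49.0]
ee_rot: [0.874, 0.485, 0.0, -0.0]
force: [0.5, 0.3, 0.9]
width: 86.8
grip_force: 0.0
```

```bash
python3 -c "
from h import *
goto([452.6,152.5,46],58)"
```

```text
tool [452.89 151.23  48.96] yaw 58.0 tilt [ 0.  0. -1.] delta mm [ 0.92 -0.91  2.96] roll 0.001
```

Request:
drive_tool --steps '[[[0.087,0.001,-0.0015,0.0015,0],[0.087,0.001,-0.0015,0.0025,0],[0.01,0.001,-0.0015,0.0025,0],[0.01,0.001,-0.0015,0.0025,0],[0.01,0.001,-0.0015,0.0025,0],[0.01,0.001,-0.0015,0.0025,0],[0.01,0.001,-0.0015,0.0025,0],[0.01,0.001,-0.0015,0.0025,0]]]'

```text
clock: 31.65
tool_pos: [452.0, 152.7, 46.1]
ee_rot: [0.875, 0.485, 0.0, -0.0]
force: [0.3, 0.6, 0.5]
width: 46.8
grip_force: 0.0
```

Request:
drive_tool --steps '[[[0.01,0,0,0,0],[0.01,0,0,0,0],[0.01,0,0,0,0],[0.01,0,0,0,0],[0.01,0,0,0,0],[0.01,0,0,0,0]]]'

```text
clock: 32.25
tool_pos: [451.7, 152.8, 46.0]
ee_rot: [0.874, 0.485, -0.0, -0.0]
force: [-0.7, -0.1, 0.3]
width: 23.1
grip_force: 30.0
```

```bash
python3 -c "
from h import *
goto([452.6,152.5,46],58)"
```

```text
tool [451.74 152.85  46.03] yaw 58.0 tilt [-0. -0. -1.] delta mm [0.16 0.91 0.03] roll 0.001
```

Request:
drive_tool --steps '[[[0.01,0,0,-0.02,0],[0.01,0,0,-0.06,0],[0.01,0,0,-0.11,0],[0.01,0,0,-0.16,0],[0.01,0,0,-0.21,0],[0.01,0,0,-0.25,0],[0.01,-0.03,0.034,-0.265,0],[0.01,-0.06,0.068,-0.265,0]]]'

```text
clock: 33.05
tool_pos: [479.3, 65.9, 313.3]
ee_rot: [0.873, 0.487, 0.003, -0.0]
force: [0.7, 0.4, -4.0]
width: 23.5
grip_force: 30.0
```

Request:
drive_tool --steps '[[[0.01,-0.03,0.034,0,0],[0.01,-0.06,0.069,0,0],[0.01,-0.09,0.103,0,0],[0.01,-0.12,0.137,0,0],[0.01,-0.15,0.172,0,0],[0.01,-0.18,0.206,0,0],[0.01,-0.205,0.235,0,0],[0.01,-0.22,0.252,0,0]]]'

```text
clock: 33.85
tool_pos: [574.3, -258.1, 309.9]
ee_rot: [0.875, 0.483, -0.001, 0.0]
force: [0.4, -0.6, -3.0]
width: 23.3
grip_force: 30.0
```

```bash
python3 -c "
from h import *
print(sensors.read_state()['width'])
goto([591.4,-308.1,310],58)"
```

```text
23.328231484200252
tool [ 574.35 -258.07  309.86] yaw 57.8 tilt [-0. -0. -1.] delta mm [-33.24  41.1   -0.08] roll -0.004
```

Request:
drive_tool --steps '[[[0.01,-0.02,0.023,0,0],[0.01,-0.033,0.038,0,0],[0.01,-0.037,0.0427,0.01,0],[0.01,-0.037,0.0427,0.02,0],[0.01,-0.037,0.0427,0.03,0],[0.01,-0.037,0.0427,0.03,0],[0.01,-0.037,0.0427,0.03,0],[0.01,-0.037,0.0427,0.03,0]]]'

```text
clock: 34.65
tool_pos: [592.2, -307.7, 281.6]
ee_rot: [0.874, 0.486, 0.0, 0.0]
force: [-0.1, 0.6, -2.8]
width: 23.3
grip_force: 30.0
```

Request:
drive_tool --steps '[[[0.01,0,0,0,0],[0.01,0,0,0,0]]]'

```text
clock: 34.85
tool_pos: [592.0, -308.2, 281.6]
ee_rot: [0.874, 0.485, 0.0, 0.0]
force: [-0.3, 0.8, -3.2]
width: 23.1
grip_force: 30.0
```

```bash
python3 -c "
from h import *
goto([591.4,-308.1,248],58)"
```

```text
tool [ 591.99 -308.24  281.56] yaw 58.0 tilt [ 0.  0. -1.] delta mm [-0.2  -0.6  33.56] roll 0.001
```

Request:
drive_tool --steps '[[[0.01,0,-0.0005,0.008,0],[0.01,0,-0.0005,0.014,0],[0.01,0,-0.0005,0.018,0],[0.01,0,-0.0005,0.02,0],[0.01,0,-0.0005,0.022,0],[0.01,0,-0.0005,0.024,0],[0.01,0,-0.0005,0.025,0],[0.01,0,-0.0005,0.025,0]]]'

```text
clock: 35.65
tool_pos: [591.4, -308.0, 256.0]
ee_rot: [0.874, 0.485, -0.0, -0.0]
force: [-0.6, -0.2, -3.3]
width: 22.9
grip_force: 30.0
```

Request:
drive_tool --steps '[[[0.01,0,0,0.002,0],[0.01,0,0,0.004,0],[0.01,0,0,0.006,0],[0.01,0,0,0.0075,0],[0.01,0,0,0.0083,0],[0.01,0,0,0.0088,0],[0.01,0,0,0.0088,0],[0.01,0,0,0.0088,0]]]'

```text
clock: 36.45
tool_pos: [591.6, -308.2, 248.0]
ee_rot: [0.874, 0.485, 0.0, 0.0]
force: [-1.3, 0.7, 3.1]
width: 23.1
grip_force: 30.0
```

Request:
drive_tool --steps '[[[0.03,0,0,0,0],[0.045,0,0,0,0],[0.06,0,0,0,0],[0.08,0,0,0,0],[0.08,0,0,0,0],[0.08,0,0,-0.04,0],[0.08,0,0,-0.09,0],[0.08,0,0,-0.13,0]]]'

```text
clock: 37.25
tool_pos: [591.4, -308.3, 379.7]
ee_rot: [0.875, 0.485, 0.0, 0.001]
force: [0.1, -0.7, 0.7]
width: 76.2
grip_force: 0.0
```

Request:
drive_tool --steps '[[[0.08,0,0,0,0],[0.08,0,0,0,0],[0.08,0.05,-0.05,0,0],[0.08,0.1,-0.1,0,0],[0.08,0.13,-0.13,0,0],[0.08,0.13,-0.13,0,0],[0.08,0.13,-0.13,0,0],[0.08,0.13,-0.13,0,0]]]'

```text
clock: 38.05
tool_pos: [549.5, -127.4, 375.9]
ee_rot: [0.874, 0.486, -0.001, -0.001]
force: [-0.5, -0.6, -0.1]
width: 80.1
grip_force: 0.0
```

Run:
```python
from h import *
im=read_camera("side"); c=im[110:290,170:370,::-1]; a=cv2.resize(c,(600,540),interpolation=cv2.INTER_CUBIC); cv2.imwrite("pics/s11.png",a)
k=get_calibration("side")
for z in (0,30,90,154,202,278): print(z,(pix("side",[590.5,-308.5,z],k)-[170,110])*3)
```

```text
0 [330.17 397.47]
30 [332.16 371.01]
90 [336.34 315.59]
154 [341.1  252.48]
202 [344.89 202.19]
278 [351.33 116.79]
```

View pics/s11.png

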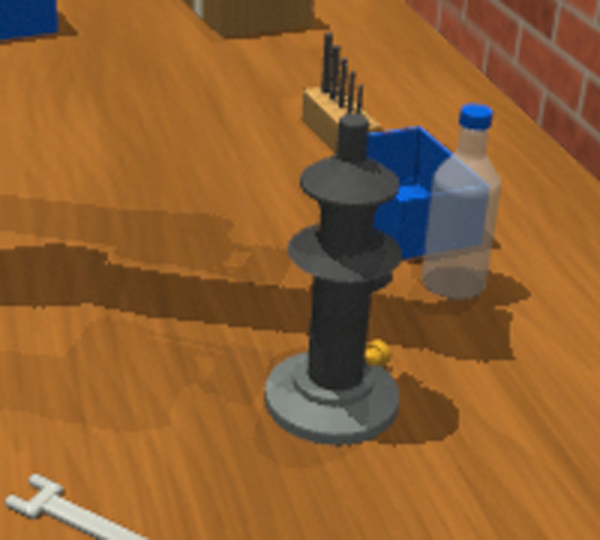

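The side view shows the full stack upright. The finial top is at about (353,118), against a predicted (351,117), and the arm is clear.

```bash
python3 -c "
from rig import workorder
print(workorder.close_job())"
```

```text
the job is handed in; nothing more can be done
None
```

The stack (pipe, tee, collar, cowl) stands free on the stand with the tee's branch lined up with the coupling. I handed it in after about 38 s of robot time; no verdict was returned.

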